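Lay out the agate carver's finishing board

ROBOT

A 7-joint arm with a two-finger parallel gripper is mounted at the origin on the work surface. World frame = base frame: x ahead of the robot, y to its left, z up, the work surface at z = 0. Lengths are in m, angles in rad, forces in N, time in s.
With the tool pointing down it reaches from about 0.425 to 0.875 m from the base axis. Payload 4.7 kg.
Tool frame: the origin (TCP) lies on the centre line of the jaws, within the pads' length; the fingertips stand ahead of it and the grasp point (between the pads) lies 2 mm behind it (nose_length is the z of the fingertips in the tool frame, in m); z points along the fingers, y is the line along which they close (so a half turn about z gives the same grasp; the last joint's range is limited). The gripper opens to 87 mm and grips with 3 to 60 N. Pads are 19 mm wide; open, the fingers measure 117 mm over their backs; the gripper's body (75 mm by 190 mm) begins 51 mm behind the grasp point.
Start: joints at [1.337, 0.321, -0.07, 1.45, 0.023, 1.371, -0.057], TCP at [0.159, -0.63, 0.24] pointing down, gripper open.
Joint ranges: [-2.86, 2.86], [-0.3, 2.09], [-1.38, 1.24], [0.06, 2.45], [-1.56, 4.7], [0.09, 2.05], [-2.69, 2.69]. Speed limits (rad/s): [2.57, 2.57, 3.14, 3.14, 3.14, 3.14, 3.14].

INTERFACE

Orientations are given as a rotation vector (axis times angle).
In Python, from bench import * gives the robot as it stands.
- The arm moves only by the tool send_rows, never from a script. Its arguments are lists of equal length, an entry for each row: "xyz": the shift along the tool's x, y, z in mm, a list of three; "dr": the turn, a rotation vector about the tool's x, y, z in rad, a list of three. A call has exactly 10 rows; each row is the pose to reach, as a shift and turn from the pose commanded when the call began, along the tool's axes at that moment; what a row does not reach only later rows make up. A row lasts 1/12 s, in which the tool goes at most 41.7 mm and 7.16 degrees, less where a joint would pass 70% of its speed; a pose out of reach is approached as far as the arm can. A call with a gripper value outside its range is refused whole. "jaw" is the finger opening in mm, from 0 to 87, set as the call begins (left out, the last holds). The fingers move at their own pace and stop on an object; "grip_force" is the grip in N (left out, the last holds). Time passes only in rows, so rows that repeat a pose let the fingers close, or fill a call up. It gives the time, the measured TCP pose, the force, the opening and the grip force at its end, in the units of the state.
- get_state(): the state, without advancing time (a new reading comes with each control period).
- get_image(name): name is "side" or "top"; returns the picture (384x512x3 uint8, red, green, blue); there is no depth.
- calibration(name): a dict with "vfov" (degrees; the focal length in pixels is half the picture's height over the tangent of half this angle, whatever the lens; pixels are square), "cx", "cy" (the principal point, pixels), "rvec" (rotation vector, rad) and "tvec" (3), from world to camera coordinates, as OpenCV has them. Camera axes: x right, y down, z forward; pixel columns grow to the right and rows downward; lengths in m; the calibration is good to about 2 mm. A picture is of the moment at which its call begins. calibration takes no time and is no camera call.
- close_job(): hands the job in; it is judged then, once.
The state is a dict: "time": time; "joint_positions": joint angles; "qd": joint speeds; "joint_torque": joint torques, N m; "position": TCP position; "tool_rot": TCP orientation; "ft_force": force on the tool from outside, world axes, zero at the start; "torque": the same for the moment, N m; "grip_width": opening from 0.0 (shut) to 1.0 (fully open); "grip_force": force on a finger pad.
Only numpy, scipy, OpenCV 4.12 (cv2) and the standard library are available. Lean on these libraries where they do the work, as an engineer would, in place of code of your own. Each camera call takes 0.05 s, during which the arm holds its last target. There are 200 camera calls.

TASK

Lay out the cork board for finishing the agate gourd: first put the large white tape roll flat on the board midway between the grooved wooden block and the porcelain bowl, and then stand the gourd upright in its hole, never letting the gourd tip over. Set the closed lacquer tin upright on the board straight in front of the bowl, and lay the grey sharpening stone flat straight in front of the wooden block, its long side parallel to the block's front, each with a gap of about 40 mm (in front means towards the robot, square to the board). Leave the small tape roll, the jar and the graver where they are.

Things in the scene. Friction and masses are not known exactly. Their poses are not given: they have to be found in the camera images.
- board: fixed cork board, the work place; 220 (its x) by 300 (its y) by 8 mm thick. Origin at the centre of its underside, on the bench; its x axis points away from the robot (to the back), its y axis to the left, z up; it may be turned by up to about 0.25 rad
- block: fixed hardwood carving block standing on the board's rear half, 50 (x, front to back) by 70 (y) by 35 mm high, with an 18 mm wide, 15 mm deep groove along its top from front to back. Origin at the centre of its underside, which lies on the board; axes parallel to the board's. It stands 100 mm left or right of the board's middle line, 50 mm behind the board's centre; bowl and block change sides
- bowl: fixed open white porcelain bowl on the board's rear half, 64 mm across the rim, 35 mm high. Origin at the centre of its underside, on the board; axes parallel to the board's. It stands level with the block on the other side, 200 mm from it centre to centre
- ring: loose large white tape roll, a plain ring lying flat, 62 mm outside, hole 42 mm, 22 mm high, about 60 g. Origin at the centre of its underside, z up along its axis
- gourd: loose carved amber agate gourd, standing upright, round about its z axis, about 0.2 kg: foot 24 mm across, lower bulb 54 mm across at 24 mm up, waist 24 mm across at 48 mm, upper bulb 34 mm across from 61 to 69 mm up, top at 80 mm with a thin dark stalk to 91 mm that the gripper need not avoid. Origin at the centre of its foot. In the roll's hole it centres itself and its foot then hangs about 13 mm above the underside of the roll
- tin: loose closed yellow lacquer tin with a brass lid, 60 mm diameter, 39.5 mm high, about 0.2 kg, standing upright. Origin at the centre of its underside, z up
- stone: loose grey sharpening stone, a flat bar 90 (its x) by 32 (its y) by 20 mm high, about 160 g, lying flat. Origin at the centre of its underside
- small_roll: bystander: loose small white tape roll, 46 mm outside, 18 mm high, beyond the board. Origin at the centre of its underside
- bottle: bystander: loose small closed jar, 44 mm diameter, 85 mm high, beyond the board. Origin at the centre of its underside
- graver: bystander: loose graver that looks like a screwdriver, 170 mm long, with a wooden handle, lying on the bench to the right, beyond the board. Its x axis runs from handle to tip

How it is judged:
By the outcome, as a careful person would: the job done as asked, in the order asked, and still so for the second after the job is handed in, with the robot touching nothing.
It also fails if it takes over 106 s, if anything falls off the work surface, if the arm or the gripper's body presses on something with over 40 N, if the wrist force passes 120 N, or if a joint passes its speed limit or range.

## Working session

There is one attempt and no reset: what is moved stays moved. The work goes in short steps, Python scripts to look and compute and a tool call to move; the robot and the scene stay as the last step left them, time stands still between calls to the robot, and variables do not carry over. Pictures are saved under pics/ and viewed, at most 17 in all, crops included, and the job is handed in when it is done.

Besides the shell and the picture viewer there is one more tool, called after ">>>" in YAML: its name, and indented under it one key for each argument. send_rows: Moves the arm, as the interface text tells. Its arguments: {"type":"object","properties":{"xyz":{"type":"array"},"dr":{"type":"array"},"jaw":{"type":"number"},"grip_force":{"type":"number"}},"required":["xyz","dr"]}

```bash
mkdir -p pics; ls; python3 - <<'E'
from bench import *
import cv2
s=get_state();print(s)
for n in("side","top"):
    im=get_image(n);cv2.imwrite(f"pics/{n}0.png",im[:,:,::-1]);print(n,calibration(n))
E
```

```text
pics
{'time': 0.0, 'joint_positions': array([ 1.3370912 ,  0.32181105, -0.0700742 ,  1.45165432,  0.02261286,
        1.37081728, -0.05690481]), 'qd': array([-0.00123625,  0.0006153 , -0.00097887,  0.00050207, -0.00035716,
        0.00050246,  0.00016703]), 'joint_torque': array([-8.23513310e-04, -4.91282737e+01, -4.04027542e-01, -3.12526989e+01,
       -6.39628479e-02,  4.37894999e-02,  1.86627576e-04]), 'position': array([ 0.15924469, -0.62965547,  0.23847956]), 'tool_rot': array([-3.11564864e+00, -3.88052796e-01,  5.47238106e-04]), 'ft_force': array([-1.14641682,  0.35372772,  0.52239677]), 'torque': array([-0.01276093, -0.0470832 , -0.00123278]), 'grip_force': 0.0, 'grip_width': 0.9960050443686306}
side {'vfov': 56.307031095594894, 'cx': 253.97037270976824, 'cy': 189.72568236785364, 'rvec': array([ 0.71356758, -2.69903402,  0.96646428]), 'tvec': array([0.5119553 , 0.24405218, 0.69722578])}
top {'vfov': 45.4162989841275, 'cx': 250.66159829402403, 'cy': 188.3319109581565, 'rvec': array([ 2.10039614, -2.15618254,  0.19046192]), 'tvec': array([0.0197499 , 0.58662037, 1.33403689])}
```

View pics/side0.png

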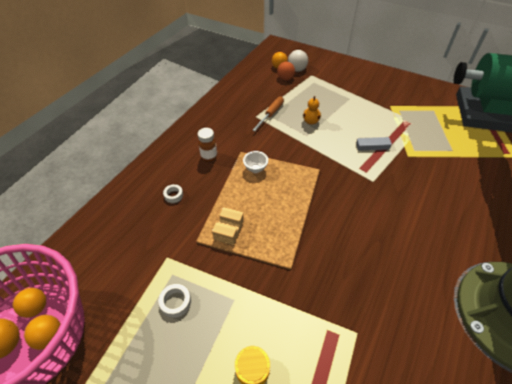

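View pics/top0.png

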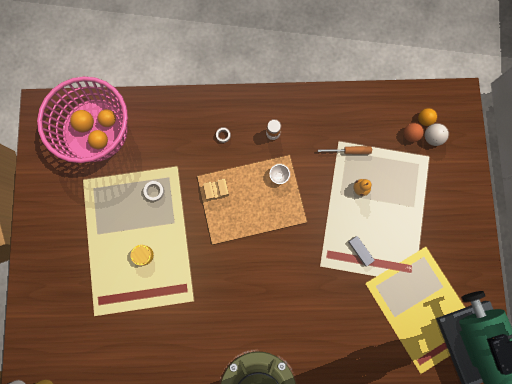

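```bash
cat > h.py <<'E'
import numpy as np, cv2
from scipy.spatial.transform import Rotation as R
from bench import *
class Cam:
    def __init__(s,n):
        c=calibration(n);f=192/np.tan(np.radians(c['vfov']/2))
        s.K=np.array([[f,0,c['cx']],[0,f,c['cy']],[0,0,1]]);s.r=c['rvec'];s.t=c['tvec']
        s.Rm=cv2.Rodrigues(s.r)[0];s.o=-s.Rm.T@s.t
    def proj(s,p): return cv2.projectPoints(np.atleast_2d(np.array(p,float)),s.r,s.t,s.K,None)[0][:,0]
    def rays(s,uv):
        uv=np.atleast_2d(np.array(uv,float));return np.c_[uv,np.ones(len(uv))]@np.linalg.inv(s.K).T@s.Rm
    def plane(s,uv,z):
        d=s.rays(uv);return s.o+d*((z-s.o[2])/d[:,2])[:,None]
C={n:Cam(n) for n in("side","top")}
def tri(us,ut):
    P=[c.K@np.c_[c.Rm,c.t] for c in(C["side"],C["top"])]
    X=cv2.triangulatePoints(*P,np.array(us,float).reshape(2,1),np.array(ut,float).reshape(2,1))[:,0];return X[:3]/X[3]
def hsv(im): return cv2.cvtColor(im,cv2.COLOR_RGB2HSV)
def blob(m,box):
    """largest contour of mask m within box (x0,y0,x1,y1)"""
    x0,y0,x1,y1=box;z=np.zeros(m.shape,np.uint8);z[y0:y1,x0:x1]=m[y0:y1,x0:x1]
    return max(cv2.findContours(z,cv2.RETR_EXTERNAL,cv2.CHAIN_APPROX_NONE)[0],key=cv2.contourArea)[:,0]
def mv(target,tool=None):
    """shift to a world TCP target in current tool axes (mm)"""
    s=get_state();return R.from_rotvec(s['tool_rot']).inv().apply(np.array(target)-s['position'])*1000
E
python3 - <<'E'
from h import *
for n in C: print(n,C[n].o)
S=cv2.imread("pics/side0.png");T=cv2.imread("pics/top0.png")
# crops, enlarged, montage
def cr(I,x0,y0,x1,y1,w,h): return cv2.resize(I[y0:y1,x0:x1],(w,h),interpolation=cv2.INTER_CUBIC)
a=np.vstack([np.hstack([cr(S,195,145,325,270,400,300),cr(T,190,150,310,250,400,300)]),
 np.hstack([cr(S,150,275,280,384,200,300),cr(S,295,90,395,160,200,300),cr(T,120,170,190,275,200,300),cr(T,335,170,395,270,200,300)])])
cv2.imwrite("pics/m.png",a)
st,ss=[hsv(I[:,:,::-1].copy()) for I in (T,S)]
for u,v in [(153,191),(162,191),(141,256),(363,187),(361,250),(250,210),(279,174),(130,220),(370,225)]: print('top',u,v,st[v,u])
for u,v in [(161,303),(252,360),(312,116),(372,141),(260,210),(255,158),(230,300),(330,130)]: print('side',u,v,ss[v,u])
E
```

```text
side [0.30788391 0.4728573  0.69956912]
top [0.34146204 0.00824116 1.41686403]
top 153 191 [ 19  47 169]
top 162 191 [ 16  14 243]
top 141 256 [ 20 161 233]
top 363 187 [ 16 173 155]
top 361 250 [125   9 180]
top 250 210 [ 15 138 222]
top 279 174 [ 14  14 241]
top 130 220 [ 19  48 187]
top 370 225 [ 23  35 236]
side 161 303 [ 25  13 243]
side 252 360 [ 24 182 245]
side 312 116 [ 17 226 141]
side 372 141 [102   8 167]
side 260 210 [ 16 156 216]
side 255 158 [ 19  30 144]
side 230 300 [ 23  46 215]
side 330 130 [ 24  51 225]
```

View pics/m.png

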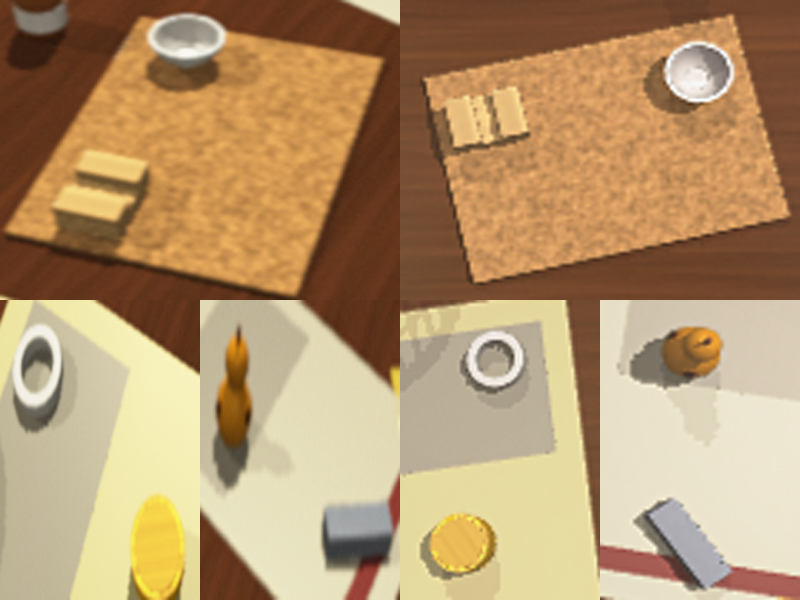

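```bash
cat > m.py <<'E'
from h import *
I={n:cv2.imread(f"pics/{n}0.png")[:,:,::-1].copy() for n in C}
H={n:hsv(cv2.resize(I[n],None,fx=4,fy=4,interpolation=cv2.INTER_CUBIC)) for n in C}
def ct(n,lo,hi,box):
    return (blob(cv2.inRange(H[n],lo,hi),[4*b for b in box])-1.5)/4
def cen(c):
    m=cv2.moments(cv2.convexHull(c.astype(np.float32)));return m['m10']/m['m00'],m['m01']/m['m00']
def rect(c,n,z):
    p=C[n].plane(c,z)[:,:2].astype(np.float32);return cv2.minAreaRect(p)
cork=((8,60,130),(26,255,255))
print("board")
for n,b in(("top",(185,145,315,252)),("side",(195,145,325,272))):
    c=ct(n,*cork,b);p=C[n].plane(c,.008)[:,:2].astype(np.float32)
    h=cv2.convexHull(p)
    q=cv2.approxPolyDP(h,.02,True)[:,0];print(n,q.round(4).tolist(),[v if np.isscalar(v) else np.round(v,4) for v in cv2.minAreaRect(p)])
white=((0,0,205),(179,32,255))
for nm,lo,hi,bt,bs,z,in ((("ring"),(0,0,195),(179,33,255),(138,176,168,206),(155,280,195,325),.011),
  ("tin",(15,100,120),(32,255,255),(125,240,158,272),(230,340,276,384),.02),
  ("stone",(95,5,60),(140,80,235),(345,233,377,268),(350,132,395,155),.01),
  ("gourd",(5,140,70),(24,255,255),(350,172,376,200),(298,92,325,130),.035),
  ("bowl",(0,0,110),(179,45,255),(266,160,295,190),(240,148,272,176),.03)):
    cs,c2=ct("side",lo,hi,bs),ct("top",lo,hi,bt)
    a,b=cen(cs),cen(c2);print(nm,np.round(a,2),np.round(b,2),'tri',tri(a,b).round(4),'top',C["top"].plane(b,z).round(4),'side',C["side"].plane(a,z).round(4),
      'bbox',cv2.boundingRect((c2*4).astype(int)),cv2.boundingRect((cs*4).astype(int)))
    if nm=="stone":
        for n,c in(("top",c2),("side",cs)): print(rect(c,n,.02))
    if nm=="gourd": 
        for n,c in(("top",c2),("side",cs)):
            print(n,[ (v,round(c[abs(c[:,1]-v)<.3,0].min(),1),round(c[abs(c[:,1]-v)<.3,0].max(),1)) for v in np.arange(np.ceil(c[:,1].min()),c[:,1].max()-.5,1)])
E
python3 m.py
```

```text
board
top [[0.7006999850273132, -0.1216999962925911], [0.6399000287055969, 0.17339999973773956], [0.42649999260902405, 0.12710000574588776], [0.4862000048160553, -0.16529999673366547]] [array([0.5637, 0.0026]), array([0.223 , 0.3038]), 11.720818519592285]
side [[0.7019000053405762, -0.11900000274181366], [0.6414999961853027, 0.17309999465942383], [0.427700012922287, 0.12950000166893005], [0.48820000886917114, -0.16329999268054962]] [array([ 0.5663, -0.0037]), array([0.2219, 0.3208]), 11.755654335021973]
ring [173.68 298.29] [152.81 189.9 ] tri [0.5964 0.3075 0.0176] top [[0.5974 0.3089 0.011 ]] side [[0.5996 0.3061 0.011 ]] bbox (572, 720, 78, 78) (632, 1133, 125, 119)
tin [251.49 365.89] [141.49 254.78] tri [0.3988 0.3385 0.0219] top [[0.3979 0.3387 0.02  ]] side [[0.4006 0.3386 0.02  ]] bbox (518, 975, 96, 87) (929, 1379, 153, 155)
stone [373.22 143.42] [361.37 250.58] tri [ 0.3942 -0.3281  0.0062] top [[ 0.3935 -0.3272  0.01  ]] side [[ 0.3947 -0.3237  0.01  ]] bbox (1396, 945, 97, 116) (1428, 551, 131, 45)
((0.3934022784233093, -0.32485756278038025), (0.08896054327487946, 0.03091
[... 2283 characters left out ...]
oat64(115.0), np.float64(303.4), np.float64(319.9)), (np.float64(116.0), np.float64(303.4), np.float64(319.9)), (np.float64(117.0), np.float64(303.4), np.float64(317.6)), (np.float64(118.0), np.float64(303.9), np.float64(318.6)), (np.float64(119.0), np.float64(304.1), np.float64(318.4)), (np.float64(120.0), np.float64(304.4), np.float64(317.9)), (np.float64(121.0), np.float64(304.6), np.float64(317.4)), (np.float64(122.0), np.float64(305.9), np.float64(316.6)), (np.float64(123.0), np.float64(306.9), np.float64(315.6))]
bowl [255.28 160.41] [279.24 173.6 ] tri [ 0.6338 -0.0845  0.0372] top [[ 0.6348 -0.0852  0.03  ]] side [[ 0.6382 -0.0904  0.03  ]] bbox (1076, 654, 82, 81) (972, 602, 97, 80)
```

```bash
cat >> h.py <<'E'
def go(x,y,z,yaw=None):
    """print shift (tool mm) and dr z for world TCP target with jaw (tool y) axis along world heading yaw (mod pi), tool straight down"""
    s=get_state();r=R.from_rotvec(s['tool_rot']);m=r.as_matrix()
    if yaw is None: yaw=np.arctan2(m[1,1],m[0,1])
    cur=np.arctan2(m[1,1],m[0,1]);d=(yaw-cur+np.pi/2)%np.pi-np.pi/2
    outs=[]
    for dd in(d,d-np.sign(d)*np.pi):
        a=cur+dd;yv=np.array([np.cos(a),np.sin(a),0]);zv=np.array([0,0,-1.]);t=R.from_matrix(np.c_[np.cross(yv,zv),yv,zv])
        outs.append((r.inv()*t).as_rotvec().round(3).tolist())
    print('pos',s['position'].round(4),'t',round(s['time'],2),'shift',mv((x,y,z)).round(1).tolist(),'dr',outs,'j1,j7',s['joint_positions'][[0,6]].round(2))
YAW=.206;BC=np.array([.564,.004])
def bd(x,y): c,s=np.cos(YAW),np.sin(YAW);return BC+np.array([c*x-s*y,s*x+c*y])
E
python3 - <<'E'
from h import *
import bench;print([k for k in dir(bench) if k[0]!='_']);print(getattr(bench,'nose_length',None))
for n,p in dict(ring=(.05,0),tin=(-.052,-.1),stone=(-.031,.1),bowl=(.05,-.1),block=(.05,.1)).items(): print(n,bd(*p).round(4))
go(.5,-.1,.2,YAW);go(.598,.308,.15,YAW)
E
```

```text
['MotionError', 'calibration', 'close_job', 'get_image', 'get_state', 'nose_length']
0.017
ring [0.6129 0.0142]
tin [ 0.5336 -0.1045]
stone [0.5132 0.0955]
bowl [ 0.6334 -0.0837]
block [0.5925 0.1121]
pos [ 0.1593 -0.6297  0.2386] t 0.1 shift [460.3, -429.9, 39.3] dr [[-0.001, -0.001, -1.529], [-0.001, 0.001, 1.613]] j1,j7 [ 1.34 -0.06]
pos [ 0.1593 -0.6297  0.2386] t 0.1 shift [655.3, -801.3, 89.9] dr [[-0.001, -0.001, -1.529], [-0.001, 0.001, 1.613]] j1,j7 [ 1.34 -0.06]
```

>>> send_rows:
  xyz:
    - [460,-430,40]
    - [460,-430,40]
    - [460,-430,40]
    - [460,-430,40]
    - [460,-430,40]
    - [460,-430,40]
    - [460,-430,40]
    - [460,-430,40]
    - [460,-430,40]
    - [460,-430,40]
  dr:
    - [0,0,-1.53]
    - [0,0,-1.53]
    - [0,0,-1.53]
    - [0,0,-1.53]
    - [0,0,-1.53]
    - [0,0,-1.53]
    - [0,0,-1.53]
    - [0,0,-1.53]
    - [0,0,-1.53]
    - [0,0,-1.53]
  jaw: 87
  grip_force: 15

```text
time: 0.93
position: [0.3847, -0.2784, 0.2128]
tool_rot: [2.295, 2.146, -0.001]
ft_force: [0.8, 0.1, 0.3]
grip_width: 0.998
grip_force: 0.0
```

```bash
python3 -c "
from h import *
go(.56,.1,.2,YAW);go(.597,.308,.12,YAW)"
```

```text
pos [ 0.3847 -0.2784  0.2128] t 0.93 shift [389.3, 149.6, 12.6] dr [[-0.0, 0.0, -0.273], [0.001, 0.0, 2.869]] j1,j7 [1.03 0.52]
pos [ 0.3847 -0.2784  0.2128] t 0.93 shift [599.3, 172.6, 92.5] dr [[-0.0, 0.0, -0.273], [0.001, 0.0, 2.869]] j1,j7 [1.03 0.52]
```

>>> send_rows:
  xyz:
    - [599,173,10]
    - [599,173,10]
    - [599,173,10]
    - [599,173,10]
    - [599,173,10]
    - [599,173,10]
    - [599,173,10]
    - [599,173,10]
    - [599,173,10]
    - [599,173,10]
  dr:
    - [0,0,-0.273]
    - [0,0,-0.273]
    - [0,0,-0.273]
    - [0,0,-0.273]
    - [0,0,-0.273]
    - [0,0,-0.273]
    - [0,0,-0.273]
    - [0,0,-0.273]
    - [0,0,-0.273]
    - [0,0,-0.273]

```text
time: 1.77
position: [0.5289, 0.112, 0.2064]
tool_rot: [1.989, 2.431, -0.001]
ft_force: [1.0, -0.6, -0.1]
grip_width: 1.0
grip_force: 0.0
```

```bash
python3 -c "
from h import *
go(.597,.308,.07,YAW);go(.597,.308,.02,YAW)"
```

```text
pos [0.5289 0.112  0.2064] t 1.77 shift [178.8, 105.5, 136.3] dr [[0.0, 0.001, -0.007], [0.001, -0.0, 3.135]] j1,j7 [ 0.54 -0.18]
pos [0.5289 0.112  0.2064] t 1.77 shift [178.8, 105.5, 186.3] dr [[0.0, 0.001, -0.007], [0.001, -0.0, 3.135]] j1,j7 [ 0.54 -0.18]
```

>>> send_rows:
  xyz:
    - [36,21,27]
    - [72,42,54]
    - [108,63,80]
    - [143,84,106]
    - [179,105,125]
    - [179,105,136]
    - [179,105,136]
    - [179,105,155]
    - [179,105,175]
    - [179,105,186]
  dr:
    - [0,0,0]
    - [0,0,0]
    - [0,0,0]
    - [0,0,0]
    - [0,0,0]
    - [0,0,0]
    - [0,0,0]
    - [0,0,0]
    - [0,0,0]
    - [0,0,0]

```text
time: 2.6
position: [0.5948, 0.3057, 0.0176]
tool_rot: [-1.987, -2.431, 0.006]
ft_force: [-2.3, -1.2, 8.0]
grip_width: 1.001
grip_force: 5.7
```

>>> send_rows:
  xyz:
    - [0,0,0]
    - [0,0,0]
    - [0,0,0]
    - [0,0,0]
    - [0,0,0]
    - [0,0,0]
    - [0,0,0]
    - [0,0,0]
    - [0,0,0]
    - [0,0,0]
  dr:
    - [0,0,0]
    - [0,0,0]
    - [0,0,0]
    - [0,0,0]
    - [0,0,0]
    - [0,0,0]
    - [0,0,0]
    - [0,0,0]
    - [0,0,0]
    - [0,0,0]
  jaw: 50
  grip_force: 12

```text
time: 3.43
position: [0.5964, 0.3064, 0.0208]
tool_rot: [1.988, 2.431, -0.0]
ft_force: [-0.6, -0.8, 4.6]
grip_width: 0.72
grip_force: 12.0
```

```bash
python3 -c "
from h import *
I=get_image('side');cv2.imwrite('pics/g1.png',cv2.resize(I[230:384,60:300,::-1],None,fx=3,fy=3))
go(.597,.308,.14,YAW);go(.613,.0142,.14,YAW)"
```

```text
pos [0.5963 0.3064 0.0208] t 3.48 shift [1.3, 1.0, -119.2] dr [[0.0, 0.001, -0.006], [0.001, -0.001, 3.135]] j1,j7 [ 0.05 -0.66]
pos [0.5963 0.3064 0.0208] t 3.48 shift [-289.8, -41.6, -119.1] dr [[0.0, 0.001, -0.006], [0.001, -0.001, 3.135]] j1,j7 [ 0.05 -0.66]
```

View pics/g1.png

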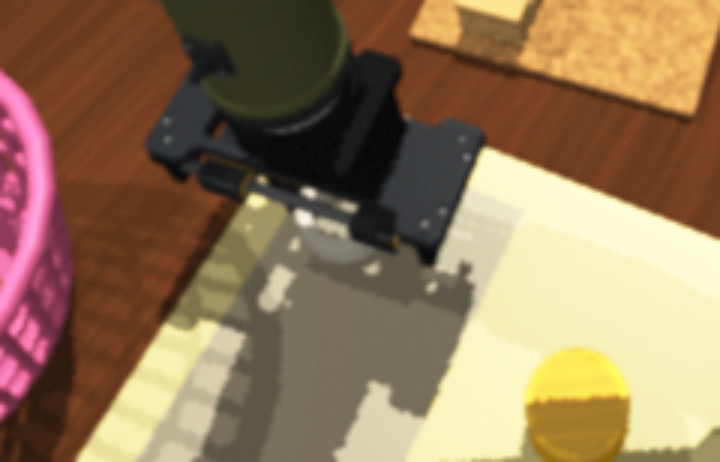

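>>> send_rows:
  xyz:
    - [0,0,-10]
    - [0,0,-30]
    - [0,0,-60]
    - [0,0,-95]
    - [-20,-3,-120]
    - [-50,-8,-120]
    - [-85,-12,-120]
    - [-120,-17,-120]
    - [-155,-22,-120]
    - [-190,-27,-120]
  dr:
    - [0,0,0]
    - [0,0,0]
    - [0,0,0]
    - [0,0,0]
    - [0,0,0]
    - [0,0,0]
    - [0,0,0]
    - [0,0,0]
    - [0,0,0]
    - [0,0,0]

```text
time: 4.32
position: [0.607, 0.114, 0.1408]
tool_rot: [1.987, 2.433, 0.001]
ft_force: [0.4, -0.3, -0.4]
grip_width: 0.714
grip_force: 12.0
```

```bash
python3 -c "
from h import *
s=get_state();print(s['ft_force'],s['grip_width']);go(.6128,.0142,.06,YAW)"
```

```text
[ 0.38874713 -0.29822864 -0.35351112] 0.7141316114721972
pos [0.607  0.114  0.1408] t 4.32 shift [-98.9, -14.3, 80.8] dr [[0.0, -0.0, -0.005], [-0.0, -0.001, 3.136]] j1,j7 [ 0.44 -0.28]
```

>>> send_rows:
  xyz:
    - [-30,-4,0]
    - [-60,-9,0]
    - [-85,-12,15]
    - [-99,-14,40]
    - [-99,-14,65]
    - [-99,-14,80]
    - [-99,-14,90]
    - [-99,-14,90]
    - [-99,-14,90]
    - [-99,-14,90]
  dr:
    - [0,0,-0.005]
    - [0,0,-0.005]
    - [0,0,-0.005]
    - [0,0,-0.005]
    - [0,0,-0.005]
    - [0,0,-0.005]
    - [0,0,-0.005]
    - [0,0,-0.005]
    - [0,0,-0.005]
    - [0,0,-0.005]

```text
time: 5.15
position: [0.6143, 0.0167, 0.0519]
tool_rot: [1.98, 2.438, 0.003]
ft_force: [-0.1, 0.1, -1.0]
grip_width: 0.716
grip_force: 12.0
```

```bash
python3 -c "
from h import *
s=get_state();print(s['ft_force'],s['grip_width']);go(.6128,.0142,.028,YAW)
I=get_image('side');cv2.imwrite('pics/g2.png',cv2.resize(I[130:280,180:340,::-1],None,fx=4,fy=4))
"
```

```text
[-0.09155467  0.08430433 -1.00864333] 0.7162645493796089
pos [0.6143 0.0167 0.0519] t 5.15 shift [-2.1, -2.0, 23.9] dr [[0.002, -0.0, 0.001], [0.0, 0.004, -3.141]] j1,j7 [ 0.54 -0.16]
```

View pics/g2.png

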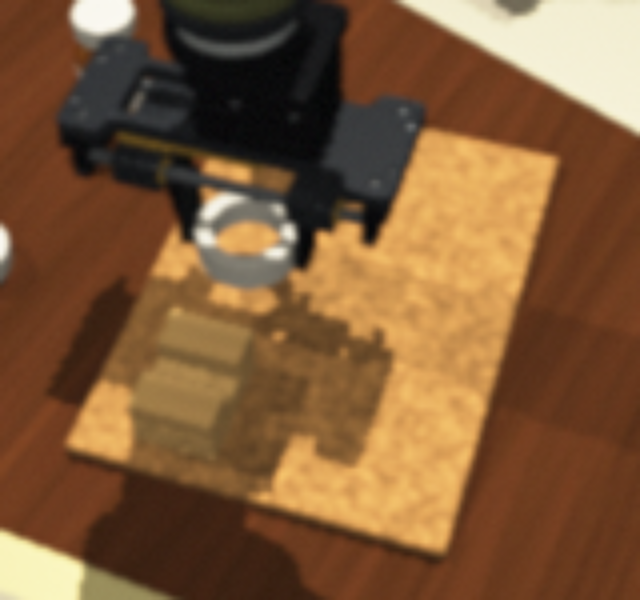

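>>> send_rows:
  xyz:
    - [-1,-1,5]
    - [-1,-1,10]
    - [-1,-1,14]
    - [-1,-1,17]
    - [-1,-1,19]
    - [-1,-1,20]
    - [-1,-1,21]
    - [-1,-1,21]
    - [-1,-1,21]
    - [-1,-1,21]
  dr:
    - [0,0,0]
    - [0,0,0]
    - [0,0,0]
    - [0,0,0]
    - [0,0,0]
    - [0,0,0]
    - [0,0,0]
    - [0,0,0]
    - [0,0,0]
    - [0,0,0]

```text
time: 6.03
position: [0.6127, 0.0141, 0.0296]
tool_rot: [1.982, 2.437, 0.0]
ft_force: [0.3, 0.0, -1.3]
grip_width: 0.713
grip_force: 12.0
```

```bash
python3 -c "
from h import *
s=get_state();print(s['ft_force'],s['grip_width']);go(.6128,.0142,.028,YAW)
"
```

```text
[ 0.27816923  0.01853154 -1.28921557] 0.7127725115932806
pos [0.6127 0.0141 0.0296] t 6.03 shift [0.0, 0.1, 1.6] dr [[0.0, 0.0, -0.001], [0.0, -0.0, 3.141]] j1,j7 [ 0.54 -0.17]
```

>>> send_rows:
  xyz:
    - [0,0,0.5]
    - [0,0,1]
    - [0,0,1.5]
    - [0,0,2]
    - [0,0,2]
    - [0,0,2]
    - [0,0,2]
    - [0,0,2]
    - [0,0,2]
    - [0,0,2]
  dr:
    - [0,0,0]
    - [0,0,0]
    - [0,0,0]
    - [0,0,0]
    - [0,0,0]
    - [0,0,0]
    - [0,0,0]
    - [0,0,0]
    - [0,0,0]
    - [0,0,0]

```text
time: 6.87
position: [0.6127, 0.0141, 0.0287]
tool_rot: [1.982, 2.437, -0.001]
ft_force: [-2.7, -0.8, 7.0]
grip_width: 0.713
grip_force: 12.0
```

>>> send_rows:
  xyz:
    - [0,0,-1]
    - [0,0,-1]
    - [0,0,-1]
    - [0,0,-1]
    - [0,0,-1]
    - [0,0,-5]
    - [0,0,-25]
    - [0,0,-60]
    - [0,0,-100]
    - [0,0,-140]
  dr:
    - [0,0,0]
    - [0,0,0]
    - [0,0,0]
    - [0,0,0]
    - [0,0,0]
    - [0,0,0]
    - [0,0,0]
    - [0,0,0]
    - [0,0,0]
    - [0,0,0]
  jaw: 82

```text
time: 7.7
position: [0.6118, 0.0142, 0.1686]
tool_rot: [-1.981, -2.436, 0.001]
ft_force: [0.1, 0.6, 1.0]
grip_width: 0.942
grip_force: 0.0
```

```bash
python3 -c "
from h import *
go(.587,-.338,.2,-.9)
go(.5332,-.1045,.2,-.9)
"
```

```text
pos [0.6118 0.0142 0.1686] t 7.7 shift [-339.8, -96.2, -31.5] dr [[-0.002, 0.0, 1.105], [-0.0, -0.002, -2.036]] j1,j7 [ 0.6  -0.09]
pos [0.6118 0.0142 0.1686] t 7.7 shift [-100.2, -101.2, -31.4] dr [[-0.002, 0.0, 1.105], [-0.0, -0.002, -2.036]] j1,j7 [ 0.6  -0.09]
```

```bash
python3 -c "
from h import *
print(C['side'].plane([(311.6,115),(313,103.2)],.024)[0],C['side'].plane([(313,103.2)],.065))
print(C['top'].plane([(362.5,186.3)],.024),C['top'].plane([(365.1,184.3)],.067),tri((313,103.2),(365.1,184.3)),tri((311.6,115),(362.5,186.3)))
"
```

```text
[ 0.58870342 -0.33772953  0.024     ] [[ 0.58980658 -0.33893184  0.065     ]]
[[ 0.58930648 -0.34084941  0.024     ]] [[ 0.58752725 -0.33826814  0.067     ]] [ 0.58850642 -0.3385516   0.06535189] [ 0.58995207 -0.34165463  0.02073511]
```

>>> send_rows:
  xyz:
    - [-40,-11,-5]
    - [-80,-23,-10]
    - [-120,-34,-15]
    - [-160,-45,-20]
    - [-200,-56,-25]
    - [-240,-68,-30]
    - [-278,-79,-30]
    - [-312,-88,-30]
    - [-335,-94,-30]
    - [-340,-96,-30]
  dr:
    - [0,0,0]
    - [0,0,0]
    - [0,0,0]
    - [0,0,0]
    - [0,0,0]
    - [0,0,0]
    - [0,0,0]
    - [0,0,0]
    - [0,0,0]
    - [0,0,0]

```text
time: 8.53
position: [0.5855, -0.3457, 0.1968]
tool_rot: [1.992, 2.428, -0.004]
ft_force: [-0.6, -1.0, -1.0]
grip_width: 0.94
grip_force: 0.0
```

```bash
python3 -c "
from h import *
I=get_image('side');cv2.imwrite('pics/g3.png',cv2.resize(I[60:180,220:380,::-1],None,fx=4,fy=4))
go(.5885,-.339,.11,YAW);go(.5885,-.339,.064,YAW)
"
```

```text
pos [ 0.586  -0.3436  0.1968] t 8.58 shift [4.1, 3.5, 86.8] dr [[-0.001, 0.001, -0.008], [0.002, 0.002, 3.134]] j1,j7 [0.99 0.48]
pos [ 0.586  -0.3436  0.1968] t 8.58 shift [4.2, 3.6, 132.8] dr [[-0.001, 0.001, -0.008], [0.002, 0.002, 3.134]] j1,j7 [0.99 0.48]
```

View pics/g3.png

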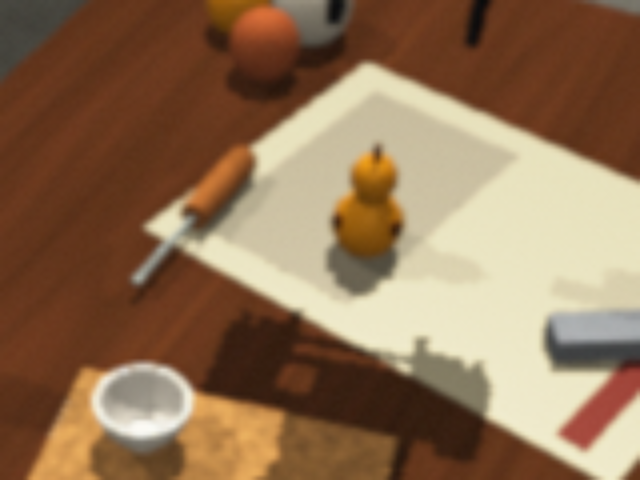

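>>> send_rows:
  xyz:
    - [1,1,10]
    - [1,1,25]
    - [1,1,45]
    - [1,1,65]
    - [1,1,78]
    - [1,1,84]
    - [1,1,85]
    - [1,1,85]
    - [1,1,85]
    - [1,1,85]
  dr:
    - [0,0,0]
    - [0,0,0]
    - [0,0,0]
    - [0,0,0]
    - [0,0,0]
    - [0,0,0]
    - [0,0,0]
    - [0,0,0]
    - [0,0,0]
    - [0,0,0]

```text
time: 9.42
position: [0.5894, -0.3372, 0.1138]
tool_rot: [1.981, 2.436, 0.001]
ft_force: [-0.2, -0.3, -0.1]
grip_width: 0.942
grip_force: 0.0
```

```bash
python3 -c "
from h import *
go(.5885,-.339,.064,YAW)
"
```

```text
pos [ 0.5894 -0.3372  0.1138] t 9.42 shift [-1.5, -1.3, 49.8] dr [[0.002, 0.001, -0.001], [0.002, -0.003, 3.141]] j1,j7 [0.98 0.44]
```

>>> send_rows:
  xyz:
    - [-1.5,-1,8]
    - [-1.5,-1,18]
    - [-1.5,-1,28]
    - [-1.5,-1,38]
    - [-1.5,-1,45]
    - [-1.5,-1,49]
    - [-1.5,-1,50]
    - [-1.5,-1,50]
    - [-1.5,-1,50]
    - [-1.5,-1,50]
  dr:
    - [0,0,0]
    - [0,0,0]
    - [0,0,0]
    - [0,0,0]
    - [0,0,0]
    - [0,0,0]
    - [0,0,0]
    - [0,0,0]
    - [0,0,0]
    - [0,0,0]

```text
time: 10.25
position: [0.5883, -0.3389, 0.0631]
tool_rot: [1.982, 2.436, 0.0]
ft_force: [0.1, 0.3, 0.1]
grip_width: 0.941
grip_force: 0.0
```

>>> send_rows:
  xyz:
    - [0,0,0]
    - [0,0,0]
    - [0,0,0]
    - [0,0,0]
    - [0,0,0]
    - [0,0,0]
    - [0,0,0]
    - [0,0,0]
    - [0,0,0]
    - [0,0,0]
  dr:
    - [0,0,0]
    - [0,0,0]
    - [0,0,0]
    - [0,0,0]
    - [0,0,0]
    - [0,0,0]
    - [0,0,0]
    - [0,0,0]
    - [0,0,0]
    - [0,0,0]
  jaw: 44

```text
time: 11.08
position: [0.5879, -0.3388, 0.0624]
tool_rot: [1.983, 2.437, -0.0]
ft_force: [-0.1, -1.0, -0.6]
grip_width: 0.503
grip_force: 0.0
```

>>> send_rows:
  xyz:
    - [0,0,0]
    - [0,0,0]
    - [0,0,0]
    - [0,0,0]
    - [0,0,0]
    - [0,0,0]
    - [0,0,0]
    - [0,0,0]
    - [0,0,0]
    - [0,0,0]
  dr:
    - [0,0,0]
    - [0,0,0]
    - [0,0,0]
    - [0,0,0]
    - [0,0,0]
    - [0,0,0]
    - [0,0,0]
    - [0,0,0]
    - [0,0,0]
    - [0,0,0]
  jaw: 20
  grip_force: 20

```text
time: 11.92
position: [0.5879, -0.3388, 0.0625]
tool_rot: [1.982, 2.437, 0.0]
ft_force: [0.2, 0.7, 0.7]
grip_width: 0.38
grip_force: 20.0
```

```bash
python3 -c "
from h import *
I=get_image('side');cv2.imwrite('pics/g4.png',cv2.resize(I[60:180,220:380,::-1],None,fx=4,fy=4))
go(.5885,-.339,.064,YAW)
"
```

```text
pos [ 0.5879 -0.3388  0.0625] t 11.97 shift [-0.3, 0.5, -1.5] dr [[0.0, 0.0, -0.001], [0.0, -0.0, 3.141]] j1,j7 [0.97 0.43]
```

View pics/g4.png

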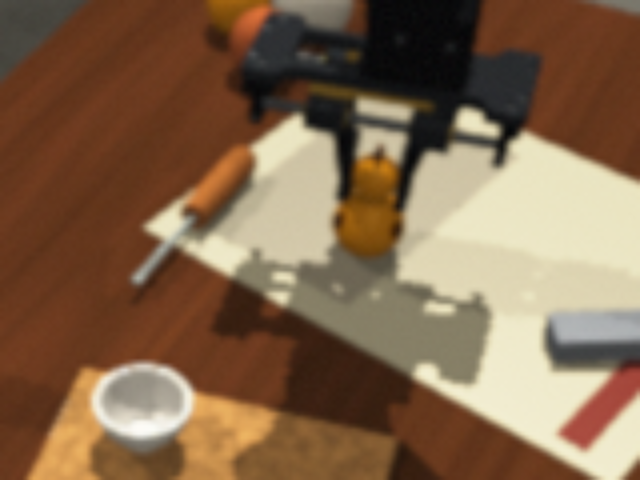

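```bash
cat > m2.py <<'E'
from h import *
import sys
def con(n,I,lo,hi,p,w):
    H=hsv(cv2.resize(I,None,fx=4,fy=4,interpolation=cv2.INTER_CUBIC));u,v=C[n].proj(p)[0]
    return (blob(cv2.inRange(H,lo,hi),[int(4*max(b,0)) for b in(u-w,v-w,u+w,v+w)])-1.5)/4
def cen(c):
    m=cv2.moments(cv2.convexHull(c.astype(np.float32)));return m['m10']/m['m00'],m['m01']/m['m00']
E
python3 -c "
from m2 import *
for nm,p,hgt,w in (('ring',(.6127,.0141,.019),.011,15),('bowl',(.6334,-.0837,.038),.03,19)):
  q=[]
  for n in ('side','top'):
    I=get_image(n);c=cen(con(n,I,(0,0,150),(179,50,255),p,w*(1.6 if n=='side' else 1)));q.append(c);print(nm,n,np.round(c,2),C[n].plane([c],p[2]).round(4))
  print(tri(*q).round(4))
go(.6128,.0142,.16,YAW)
"
```

```text
ring side [242.88 192.76] [[0.6154 0.0108 0.019 ]]
ring top [247.31 182.33] [[0.6121 0.0142 0.019 ]]
[0.6117 0.0144 0.0247]
bowl side [255.26 160.04] [[ 0.6349 -0.0848  0.038 ]]
bowl top [279.28 173.57] [[ 0.6333 -0.0847  0.038 ]]
[ 0.6337 -0.0845  0.0386]
pos [ 0.588  -0.3388  0.0625] t 12.17 shift [340.5, 96.2, -97.5] dr [[0.0, 0.0, -0.001], [0.0, -0.0, 3.141]] j1,j7 [0.97 0.43]
```

>>> send_rows:
  xyz:
    - [0,0,-5]
    - [0,0,-12]
    - [0,0,-24]
    - [0,0,-40]
    - [0,0,-58]
    - [0,0,-76]
    - [0,0,-90]
    - [0,0,-98]
    - [0,0,-100]
    - [0,0,-100]
  dr:
    - [0,0,0]
    - [0,0,0]
    - [0,0,0]
    - [0,0,0]
    - [0,0,0]
    - [0,0,0]
    - [0,0,0]
    - [0,0,0]
    - [0,0,0]
    - [0,0,0]

```text
time: 13.0
position: [0.588, -0.3389, 0.1631]
tool_rot: [1.982, 2.436, -0.0]
ft_force: [-1.1, -0.5, -1.5]
grip_width: 0.381
grip_force: 20.0
```

>>> send_rows:
  xyz:
    - [8,2,0]
    - [24,7,0]
    - [48,14,0]
    - [75,21,0]
    - [103,29,0]
    - [131,37,0]
    - [159,45,0]
    - [187,53,0]
    - [215,61,0]
    - [243,69,0]
  dr:
    - [0,0,0]
    - [0,0,0]
    - [0,0,0]
    - [0,0,0]
    - [0,0,0]
    - [0,0,0]
    - [0,0,0]
    - [0,0,0]
    - [0,0,0]
    - [0,0,0]

```text
time: 13.83
position: [0.6048, -0.0831, 0.1615]
tool_rot: [-1.979, -2.437, 0.001]
ft_force: [0.8, -0.1, -1.0]
grip_width: 0.377
grip_force: 20.0
```

>>> send_rows:
  xyz:
    - [26,7,0]
    - [50,14,0]
    - [70,20,0]
    - [84,24,0]
    - [93,26,0]
    - [97,27,0]
    - [97,27,0]
    - [97,27,0]
    - [97,27,0]
    - [97,27,0]
  dr:
    - [0,0,0]
    - [0,0,0]
    - [0,0,0]
    - [0,0,0]
    - [0,0,0]
    - [0,0,0]
    - [0,0,0]
    - [0,0,0]
    - [0,0,0]
    - [0,0,0]

```text
time: 14.67
position: [0.6126, 0.012, 0.1622]
tool_rot: [1.985, 2.435, -0.001]
ft_force: [0.0, 0.4, -1.3]
grip_width: 0.375
grip_force: 20.0
```

```bash
python3 -c "
from h import *
I=get_image('side');cv2.imwrite('pics/g5.png',cv2.resize(I[110:260,170:330,::-1],None,fx=4,fy=4))
go(.6128,.0142,.0835,YAW)
"
```

```text
pos [0.6127 0.0122 0.1623] t 14.72 shift [1.9, 0.5, 78.8] dr [[-0.0, 0.0, -0.003], [0.001, 0.0, 3.139]] j1,j7 [ 0.6  -0.09]
```

View pics/g5.png

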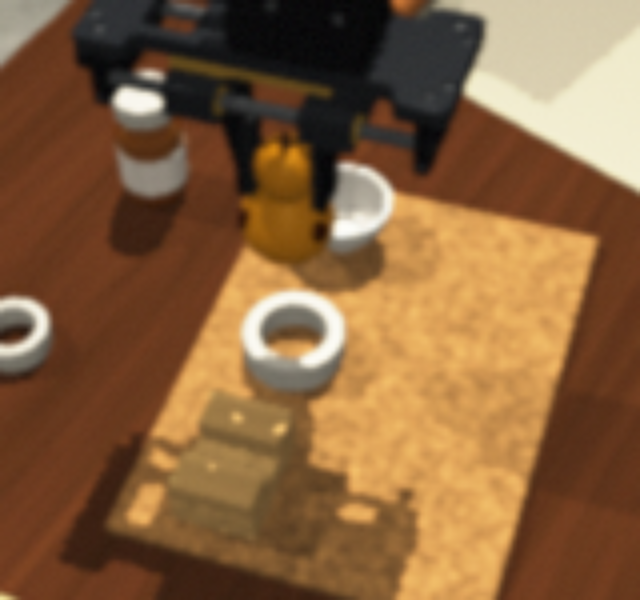

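>>> send_rows:
  xyz:
    - [1,0,8]
    - [1.5,0,20]
    - [1.5,0,35]
    - [1.5,0,50]
    - [1.5,0,62]
    - [1.5,0,70]
    - [1.5,0,73]
    - [1.5,0,74]
    - [1.5,0,74]
    - [1.5,0,74]
  dr:
    - [0,0,0]
    - [0,0,0]
    - [0,0,0]
    - [0,0,0]
    - [0,0,0]
    - [0,0,0]
    - [0,0,0]
    - [0,0,0]
    - [0,0,0]
    - [0,0,0]

```text
time: 15.55
position: [0.6129, 0.0152, 0.0892]
tool_rot: [1.982, 2.436, 0.001]
ft_force: [-0.1, 0.1, -1.7]
grip_width: 0.378
grip_force: 20.0
```

>>> send_rows:
  xyz:
    - [0,0,1]
    - [0,0,2]
    - [0,0,3]
    - [0,0,4]
    - [0,0,4]
    - [0,0,4]
    - [0,0,4]
    - [0,0,4]
    - [0,0,4]
    - [0,0,4]
  dr:
    - [0,0,0]
    - [0,0,0]
    - [0,0,0]
    - [0,0,0]
    - [0,0,0]
    - [0,0,0]
    - [0,0,0]
    - [0,0,0]
    - [0,0,0]
    - [0,0,0]

```text
time: 16.38
position: [0.6123, 0.0151, 0.0844]
tool_rot: [1.982, 2.437, -0.0]
ft_force: [-0.3, 0.7, -1.0]
grip_width: 0.377
grip_force: 20.0
```

>>> send_rows:
  xyz:
    - [0,0,0.5]
    - [0,0,1]
    - [0,0,1.5]
    - [0,0,2]
    - [0,0,2]
    - [0,0,2]
    - [0,0,2]
    - [0,0,2]
    - [0,0,2]
    - [0,0,2]
  dr:
    - [0,0,0]
    - [0,0,0]
    - [0,0,0]
    - [0,0,0]
    - [0,0,0]
    - [0,0,0]
    - [0,0,0]
    - [0,0,0]
    - [0,0,0]
    - [0,0,0]

```text
time: 17.22
position: [0.6125, 0.0146, 0.0834]
tool_rot: [1.982, 2.436, -0.001]
ft_force: [-3.3, -1.8, 5.5]
grip_width: 0.376
grip_force: 20.0
```

>>> send_rows:
  xyz:
    - [0,0,-0.5]
    - [0,0,-0.5]
    - [0,0,-0.5]
    - [0,0,-0.5]
    - [0,0,-0.5]
    - [0,0,-0.5]
    - [0,0,-0.5]
    - [0,0,-0.5]
    - [0,0,-0.5]
    - [0,0,-0.5]
  dr:
    - [0,0,0]
    - [0,0,0]
    - [0,0,0]
    - [0,0,0]
    - [0,0,0]
    - [0,0,0]
    - [0,0,0]
    - [0,0,0]
    - [0,0,0]
    - [0,0,0]
  jaw: 70

```text
time: 18.05
position: [0.6123, 0.0151, 0.0829]
tool_rot: [1.982, 2.437, -0.0]
ft_force: [-0.3, -0.5, 0.1]
grip_width: 0.802
grip_force: 0.0
```

>>> send_rows:
  xyz:
    - [0,0,-5]
    - [0,0,-15]
    - [0,0,-30]
    - [0,0,-50]
    - [0,0,-75]
    - [0,0,-100]
    - [0,0,-115]
    - [0,0,-120]
    - [0,0,-120]
    - [0,0,-120]
  dr:
    - [0,0,0]
    - [0,0,0]
    - [0,0,0]
    - [0,0,0]
    - [0,0,0]
    - [0,0,0]
    - [0,0,0]
    - [0,0,0]
    - [0,0,0]
    - [0,0,0]

```text
time: 18.88
position: [0.6122, 0.015, 0.203]
tool_rot: [1.982, 2.437, -0.0]
ft_force: [-0.8, 0.4, -0.2]
grip_width: 0.803
grip_force: 0.0
```

```bash
python3 -c "
from h import *
I=get_image('side');cv2.imwrite('pics/g6.png',cv2.resize(I[110:260,170:330,::-1],None,fx=4,fy=4))
go(.399,.3385,.2,np.pi/2+YAW)
"
```

```text
pos [0.6118 0.0149 0.2022] t 18.93 shift [360.2, -142.4, 2.3] dr [[-0.001, 0.001, 1.57], [-0.001, -0.001, -1.572]] j1,j7 [ 0.61 -0.07]
```

View pics/g6.png

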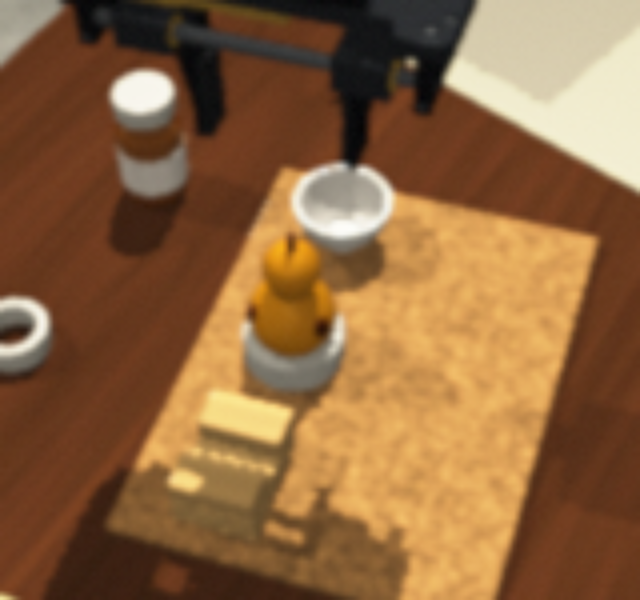

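>>> send_rows:
  xyz:
    - [30,-12,0]
    - [70,-28,0]
    - [110,-44,0]
    - [150,-60,0]
    - [190,-76,0]
    - [230,-92,0]
    - [270,-107,0]
    - [310,-123,0]
    - [345,-137,0]
    - [360,-142,0]
  dr:
    - [0,0,0.12]
    - [0,0,0.24]
    - [0,0,0.36]
    - [0,0,0.48]
    - [0,0,0.6]
    - [0,0,0.72]
    - [0,0,0.84]
    - [0,0,0.96]
    - [0,0,1.08]
    - [0,0,1.2]
  jaw: 87

```text
time: 19.77
position: [0.3989, 0.3378, 0.2018]
tool_rot: [2.999, 0.933, -0.003]
ft_force: [0.6, 0.7, 0.5]
grip_width: 0.998
grip_force: 0.0
```

```bash
python3 -c "
from h import *
go(.399,.3385,.1,np.pi/2+YAW)
"
```

```text
pos [0.3989 0.3378 0.2018] t 19.77 shift [0.7, -0.5, 101.8] dr [[0.0, 0.002, 0.397], [-0.003, 0.0, -2.744]] j1,j7 [ 0.12 -1.83]
```

>>> send_rows:
  xyz:
    - [0,0,20]
    - [0,0,50]
    - [0,0,80]
    - [0,0,105]
    - [0,0,125]
    - [0,0,135]
    - [0,0,140]
    - [0,0,140]
    - [0,0,140]
    - [0,0,140]
  dr:
    - [0,0,0]
    - [0,0,0]
    - [0,0,0]
    - [0,0,0]
    - [0,0,0]
    - [0,0,0]
    - [0,0,0]
    - [0,0,0]
    - [0,0,0]
    - [0,0,0]

```text
time: 20.6
position: [0.4023, 0.3371, 0.0641]
tool_rot: [-2.998, -0.939, -0.003]
ft_force: [0.2, 0.4, 0.2]
grip_width: 0.999
grip_force: 0.0
```

```bash
python3 -c "
from h import *
go(.399,.3385,.024)
I=get_image('side');cv2.imwrite('pics/g7.png',cv2.resize(I[230:384,150:390,::-1],None,fx=3,fy=3))
"
```

```text
pos [0.4023 0.3371 0.0641] t 20.6 shift [-2.0, -3.1, 40.1] dr [[0.0, -0.002, 0.0], [0.0, -0.002, 0.0]] j1,j7 [ 0.03 -1.96]
```

View pics/g7.png

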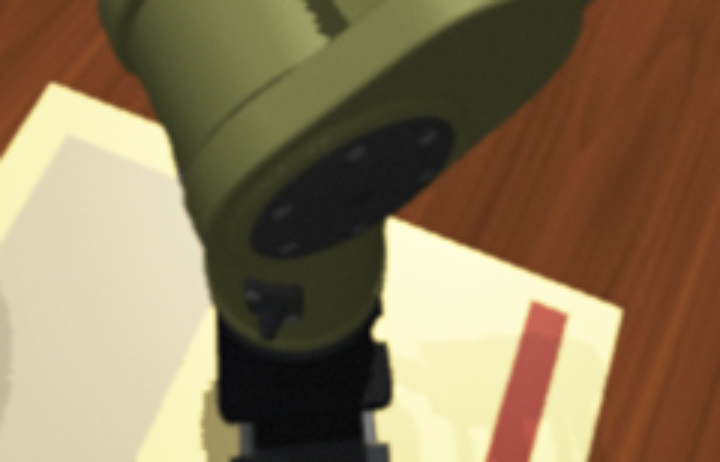

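>>> send_rows:
  xyz:
    - [-2,-3,6]
    - [-2,-3,13]
    - [-2,-3,20]
    - [-2,-3,27]
    - [-2,-3,33]
    - [-2,-3,37]
    - [-2,-3,39]
    - [-2,-3,39]
    - [-2,-3,39]
    - [-2,-3,39]
  dr:
    - [0,0,0]
    - [0,0,0]
    - [0,0,0]
    - [0,0,0]
    - [0,0,0]
    - [0,0,0]
    - [0,0,0]
    - [0,0,0]
    - [0,0,0]
    - [0,0,0]

```text
time: 21.48
position: [0.3983, 0.338, 0.0242]
tool_rot: [-2.998, -0.939, -0.001]
ft_force: [-0.4, -0.8, 0.8]
grip_width: 1.002
grip_force: 0.0
```

>>> send_rows:
  xyz:
    - [0,0,0]
    - [0,0,0]
    - [0,0,0]
    - [0,0,0]
    - [0,0,0]
    - [0,0,0]
    - [0,0,0]
    - [0,0,0]
    - [0,0,0]
    - [0,0,0]
  dr:
    - [0,0,0]
    - [0,0,0]
    - [0,0,0]
    - [0,0,0]
    - [0,0,0]
    - [0,0,0]
    - [0,0,0]
    - [0,0,0]
    - [0,0,0]
    - [0,0,0]
  jaw: 48
  grip_force: 20

```text
time: 22.32
position: [0.3982, 0.3378, 0.024]
tool_rot: [2.998, 0.939, -0.0]
ft_force: [-0.4, -0.1, 2.0]
grip_width: 0.683
grip_force: 20.0
```

>>> send_rows:
  xyz:
    - [0,0,-4]
    - [0,0,-10]
    - [0,0,-20]
    - [0,0,-35]
    - [0,0,-55]
    - [0,0,-80]
    - [0,0,-105]
    - [0,0,-125]
    - [0,0,-135]
    - [0,0,-140]
  dr:
    - [0,0,0]
    - [0,0,0]
    - [0,0,0]
    - [0,0,0]
    - [0,0,0]
    - [0,0,0]
    - [0,0,0]
    - [0,0,0]
    - [0,0,0]
    - [0,0,0]

```text
time: 23.15
position: [0.3988, 0.3384, 0.166]
tool_rot: [-2.998, -0.939, -0.005]
ft_force: [-0.0, 0.3, -2.1]
grip_width: 0.682
grip_force: 20.0
```

```bash
python3 -c "
from h import *
go(.47,.1,.165,np.pi/2+YAW);go(.5332,-.1045,.165,np.pi/2+YAW)
"
```

```text
pos [0.3988 0.3384 0.166 ] t 23.15 shift [-77.5, 236.4, 0.9] dr [[0.0, -0.003, 0.401], [0.004, 0.0, -2.74]] j1,j7 [ 0.11 -1.86]
pos [0.3988 0.3384 0.166 ] t 23.15 shift [-142.3, 440.4, 0.9] dr [[0.0, -0.003, 0.401], [0.004, 0.0, -2.74]] j1,j7 [ 0.11 -1.86]
```

>>> send_rows:
  xyz:
    - [-5,15,0]
    - [-15,45,0]
    - [-27,82,0]
    - [-39,120,0]
    - [-51,158,0]
    - [-63,196,0]
    - [-76,234,0]
    - [-88,272,0]
    - [-100,310,0]
    - [-111,345,0]
  dr:
    - [0,0,0.02]
    - [0,0,0.07]
    - [0,0,0.12]
    - [0,0,0.17]
    - [0,0,0.22]
    - [0,0,0.27]
    - [0,0,0.32]
    - [0,0,0.37]
    - [0,0,0.4]
    - [0,0,0.4]

```text
time: 23.98
position: [0.5032, -0.0117, 0.1629]
tool_rot: [3.125, 0.321, -0.003]
ft_force: [1.1, 0.7, -1.5]
grip_width: 0.687
grip_force: 20.0
```

```bash
python3 -c "
from h import *
go(.5332,-.1045,.165,np.pi/2+YAW)
"
```

```text
pos [ 0.5032 -0.0117  0.1629] t 23.98 shift [10.5, 97.0, -2.1] dr [[0.0, 0.002, -0.001], [0.003, -0.001, 3.14]] j1,j7 [ 0.57 -1.45]
```

>>> send_rows:
  xyz:
    - [4,35,0]
    - [7,65,0]
    - [9,85,0]
    - [10,94,0]
    - [10,96,15]
    - [10,96,40]
    - [10,96,65]
    - [10,96,85]
    - [10,96,95]
    - [10,96,95]
  dr:
    - [0,0,0]
    - [0,0,0]
    - [0,0,0]
    - [0,0,0]
    - [0,0,0]
    - [0,0,0]
    - [0,0,0]
    - [0,0,0]
    - [0,0,0]
    - [0,0,0]

```text
time: 24.82
position: [0.5308, -0.0993, 0.066]
tool_rot: [-3.122, -0.327, 0.009]
ft_force: [-0.6, 0.5, -2.5]
grip_width: 0.691
grip_force: 20.0
```

```bash
python3 -c "
from h import *
go(.5332,-.1045,.032,np.pi/2+YAW)
"
```

```text
pos [ 0.5308 -0.0993  0.066 ] t 24.82 shift [1.5, 5.7, 34.0] dr [[-0.003, 0.005, 0.003], [-0.008, -0.005, -3.139]] j1,j7 [ 0.62 -1.37]
```

>>> send_rows:
  xyz:
    - [1,3,4]
    - [1,3,9]
    - [1,3,14]
    - [1,3,19]
    - [1,3,23]
    - [1,3,25]
    - [1,3,26]
    - [1,3,26]
    - [1,3,26]
    - [1,3,26]
  dr:
    - [0,0,0]
    - [0,0,0]
    - [0,0,0]
    - [0,0,0]
    - [0,0,0]
    - [0,0,0]
    - [0,0,0]
    - [0,0,0]
    - [0,0,0]
    - [0,0,0]

```text
time: 25.65
position: [0.5352, -0.1036, 0.0432]
tool_rot: [3.125, 0.325, 0.001]
ft_force: [0.3, 1.1, -2.2]
grip_width: 0.683
grip_force: 20.0
```

```bash
python3 -c "
from h import *
go(.5332,-.1045,.032,np.pi/2+YAW)
I=get_image('side');cv2.imwrite('pics/g8.png',cv2.resize(I[130:280,180:340,::-1],None,fx=4,fy=4))
"
```

```text
pos [ 0.5352 -0.1036  0.0432] t 25.65 shift [-2.1, 0.5, 11.2] dr [[0.0, -0.0, 0.001], [0.001, 0.0, -3.14]] j1,j7 [ 0.61 -1.38]
```

View pics/g8.png

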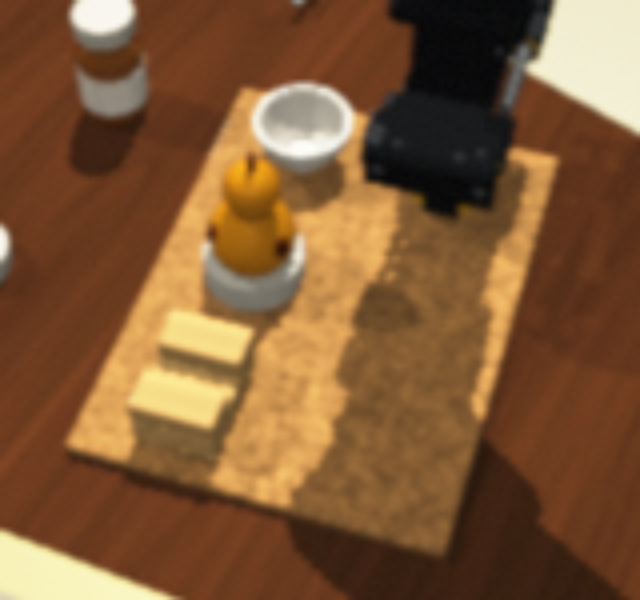

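>>> send_rows:
  xyz:
    - [-2,1,3]
    - [-2,1,6]
    - [-2,1,8]
    - [-2,1,9]
    - [-2,1,10]
    - [-2,1,10]
    - [-2,1,10]
    - [-2,1,10]
    - [-2,1,10]
    - [-2,1,10]
  dr:
    - [0,0,0]
    - [0,0,0]
    - [0,0,0]
    - [0,0,0]
    - [0,0,0]
    - [0,0,0]
    - [0,0,0]
    - [0,0,0]
    - [0,0,0]
    - [0,0,0]

```text
time: 26.53
position: [0.5333, -0.105, 0.033]
tool_rot: [3.125, 0.325, 0.0]
ft_force: [-0.2, -0.0, -2.2]
grip_width: 0.688
grip_force: 20.0
```

>>> send_rows:
  xyz:
    - [0,0,0.5]
    - [0,0,1]
    - [0,0,1.5]
    - [0,0,2]
    - [0,0,2]
    - [0,0,2]
    - [0,0,2]
    - [0,0,2]
    - [0,0,2]
    - [0,0,2]
  dr:
    - [0,0,0]
    - [0,0,0]
    - [0,0,0]
    - [0,0,0]
    - [0,0,0]
    - [0,0,0]
    - [0,0,0]
    - [0,0,0]
    - [0,0,0]
    - [0,0,0]

```text
time: 27.37
position: [0.5333, -0.105, 0.0319]
tool_rot: [3.124, 0.325, -0.0]
ft_force: [-2.4, 0.6, 5.5]
grip_width: 0.686
grip_force: 20.0
```

>>> send_rows:
  xyz:
    - [0,0,-1]
    - [0,0,-1]
    - [0,0,-1]
    - [0,0,-1]
    - [0,0,-1]
    - [0,0,-5]
    - [0,0,-25]
    - [0,0,-60]
    - [0,0,-100]
    - [0,0,-130]
  dr:
    - [0,0,0]
    - [0,0,0]
    - [0,0,0]
    - [0,0,0]
    - [0,0,0]
    - [0,0,0]
    - [0,0,0]
    - [0,0,0]
    - [0,0,0]
    - [0,0,0]
  jaw: 85

```text
time: 28.2
position: [0.5338, -0.1047, 0.1639]
tool_rot: [3.124, 0.325, 0.003]
ft_force: [1.4, -0.2, 0.0]
grip_width: 0.971
grip_force: 0.0
```

```bash
python3 -c "
from h import *
go(.3935,-.3255,.16,.557+np.pi/2)
"
```

```text
pos [ 0.5338 -0.1047  0.1639] t 28.2 shift [-182.8, 187.1, 3.7] dr [[0.001, -0.002, -0.349], [-0.002, -0.002, 2.792]] j1,j7 [ 0.66 -1.3 ]
```

>>> send_rows:
  xyz:
    - [-15,15,0]
    - [-40,41,0]
    - [-65,67,0]
    - [-92,94,0]
    - [-119,122,0]
    - [-145,148,0]
    - [-165,169,0]
    - [-178,182,0]
    - [-183,187,0]
    - [-183,187,0]
  dr:
    - [0,0,-0.05]
    - [0,0,-0.1]
    - [0,0,-0.15]
    - [0,0,-0.2]
    - [0,0,-0.25]
    - [0,0,-0.3]
    - [0,0,-0.35]
    - [0,0,-0.35]
    - [0,0,-0.35]
    - [0,0,-0.35]

```text
time: 29.03
position: [0.3915, -0.327, 0.1611]
tool_rot: [3.022, 0.858, -0.0]
ft_force: [-0.3, 0.2, -0.0]
grip_width: 0.976
grip_force: 0.0
```

```bash
python3 - <<'E'
from m2 import *
I={n:get_image(n) for n in C}
cv2.imwrite('pics/g9.png',np.hstack([cv2.resize(I['side'][120:270,180:340,::-1],(400,375)),cv2.resize(I['top'][140:260,185:313,::-1],(400,375))]))
for n in C:
    try:
        c=con(n,I[n],(20,150,120),(34,255,255),(.5335,-.105,.03),16 if n=='top' else 24);print('tin',n,C[n].plane([cen(c)],.028).round(4),cv2.boundingRect((c*4).astype(int)))
    except Exception as e: print(e)
go(.3935,-.3255,.06,.557+np.pi/2)
E
```

```text
tin side [[ 0.5356 -0.106   0.028 ]] (1124, 632, 103, 109)
tin top [[ 0.5354 -0.1069  0.028 ]] (1109, 780, 82, 81)
pos [ 0.3935 -0.3243  0.1611] t 29.13 shift [-0.8, 1.1, 101.1] dr [[-0.0, -0.001, 0.001], [0.001, -0.0, -3.14]] j1,j7 [ 1.   -0.41]
```

View pics/g9.png

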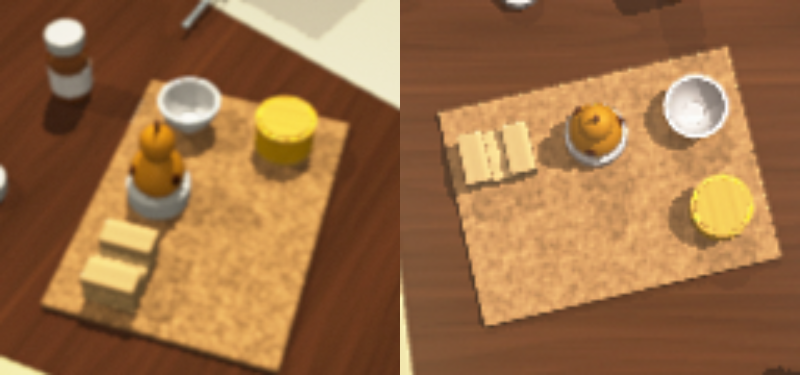

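>>> send_rows:
  xyz:
    - [0,1,15]
    - [0,1,40]
    - [0,1,65]
    - [0,1,85]
    - [0,1,97]
    - [0,1,105]
    - [0,1,110]
    - [0,1,110]
    - [0,1,110]
    - [0,1,110]
  dr:
    - [0,0,0]
    - [0,0,0]
    - [0,0,0]
    - [0,0,0]
    - [0,0,0]
    - [0,0,0]
    - [0,0,0]
    - [0,0,0]
    - [0,0,0]
    - [0,0,0]
  jaw: 70

```text
time: 29.97
position: [0.3939, -0.3269, 0.0521]
tool_rot: [3.019, 0.864, 0.002]
ft_force: [0.0, 1.0, -0.0]
grip_width: 0.8
grip_force: 0.0
```

```bash
python3 - <<'E'
from h import *
go(.3935,-.3255,.021,.557+np.pi/2)
I=get_image('side');cv2.imwrite('pics/g10.png',cv2.resize(I[80:200,290:450,::-1],None,fx=4,fy=4))
E
```

```text
pos [ 0.3939 -0.3269  0.0521] t 29.97 shift [0.4, -1.5, 31.1] dr [[0.002, -0.001, 0.0], [0.001, 0.003, -3.141]] j1,j7 [ 0.98 -0.46]
```

View pics/g10.png

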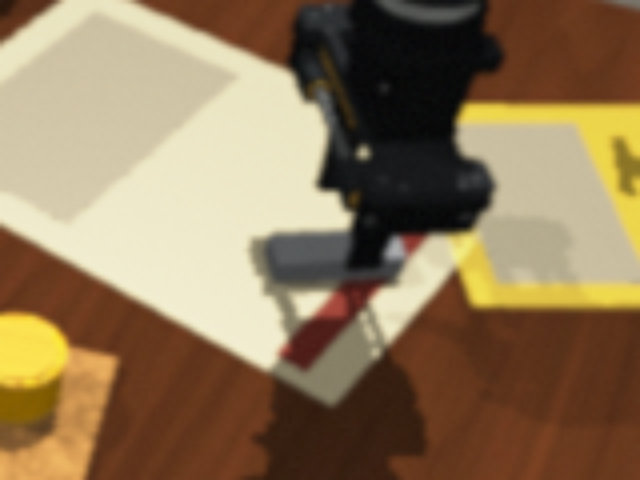

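>>> send_rows:
  xyz:
    - [0,-1,6]
    - [0,-1,12]
    - [0,-1,18]
    - [0,-1,24]
    - [0,-1,28]
    - [0,-1,30]
    - [0,-1,30]
    - [0,-1,30]
    - [0,-1,30]
    - [0,-1,30]
  dr:
    - [0,0,0]
    - [0,0,0]
    - [0,0,0]
    - [0,0,0]
    - [0,0,0]
    - [0,0,0]
    - [0,0,0]
    - [0,0,0]
    - [0,0,0]
    - [0,0,0]

```text
time: 30.85
position: [0.3928, -0.3258, 0.0213]
tool_rot: [3.02, 0.864, 0.0]
ft_force: [-0.9, -0.2, 0.6]
grip_width: 0.807
grip_force: 0.0
```

>>> send_rows:
  xyz:
    - [0,0,0]
    - [0,0,0]
    - [0,0,0]
    - [0,0,0]
    - [0,0,0]
    - [0,0,0]
    - [0,0,0]
    - [0,0,0]
    - [0,0,0]
    - [0,0,0]
  dr:
    - [0,0,0]
    - [0,0,0]
    - [0,0,0]
    - [0,0,0]
    - [0,0,0]
    - [0,0,0]
    - [0,0,0]
    - [0,0,0]
    - [0,0,0]
    - [0,0,0]
  jaw: 20
  grip_force: 20

```text
time: 31.68
position: [0.3925, -0.3256, 0.0209]
tool_rot: [3.02, 0.864, -0.0]
ft_force: [-0.7, 0.1, 0.2]
grip_width: 0.365
grip_force: 20.0
```

>>> send_rows:
  xyz:
    - [0,0,-4]
    - [0,0,-10]
    - [0,0,-20]
    - [0,0,-35]
    - [0,0,-55]
    - [0,0,-80]
    - [0,0,-105]
    - [0,0,-125]
    - [0,0,-135]
    - [0,0,-140]
  dr:
    - [0,0,0]
    - [0,0,0]
    - [0,0,0]
    - [0,0,0]
    - [0,0,0]
    - [0,0,0]
    - [0,0,0]
    - [0,0,0]
    - [0,0,0]
    - [0,0,0]

```text
time: 32.52
position: [0.3934, -0.3262, 0.1634]
tool_rot: [3.017, 0.863, 0.003]
ft_force: [-0.1, 0.1, -1.6]
grip_width: 0.369
grip_force: 20.0
```

```bash
python3 - <<'E'
from h import *
go(.5134,.0956,.16,YAW)
E
```

```text
pos [ 0.3934 -0.3262  0.1634] t 32.52 shift [324.9, -294.6, 2.5] dr [[0.004, 0.002, -1.22], [0.002, -0.004, 1.922]] j1,j7 [ 1.01 -0.41]
```

>>> send_rows:
  xyz:
    - [12,-11,0]
    - [37,-34,0]
    - [65,-59,0]
    - [93,-84,0]
    - [121,-110,0]
    - [149,-135,0]
    - [177,-160,0]
    - [205,-186,0]
    - [233,-211,0]
    - [260,-236,0]
  dr:
    - [0,0,-0.06]
    - [0,0,-0.16]
    - [0,0,-0.27]
    - [0,0,-0.38]
    - [0,0,-0.49]
    - [0,0,-0.6]
    - [0,0,-0.71]
    - [0,0,-0.82]
    - [0,0,-0.93]
    - [0,0,-1.04]

```text
time: 33.35
position: [0.4879, 0.0141, 0.1602]
tool_rot: [-2.185, -2.256, 0.002]
ft_force: [0.5, 0.7, -1.8]
grip_width: 0.366
grip_force: 20.0
```

```bash
python3 - <<'E'
from h import *
go(.5134,.0956,.16,YAW)
E
```

```text
pos [0.4879 0.0141 0.1602] t 33.35 shift [80.7, 28.1, 0.2] dr [[-0.001, 0.0, -0.174], [0.0, 0.002, 2.967]] j1,j7 [ 0.65 -0.1 ]
```

>>> send_rows:
  xyz:
    - [25,9,0]
    - [48,17,0]
    - [65,23,0]
    - [75,26,0]
    - [79,28,10]
    - [80,28,25]
    - [80,28,45]
    - [80,28,65]
    - [80,28,80]
    - [80,28,90]
  dr:
    - [0,0,-0.06]
    - [0,0,-0.12]
    - [0,0,-0.175]
    - [0,0,-0.175]
    - [0,0,-0.175]
    - [0,0,-0.175]
    - [0,0,-0.175]
    - [0,0,-0.175]
    - [0,0,-0.175]
    - [0,0,-0.175]

```text
time: 34.18
position: [0.5122, 0.0916, 0.0678]
tool_rot: [-1.986, -2.43, 0.006]
ft_force: [-0.2, 0.4, -1.1]
grip_width: 0.367
grip_force: 20.0
```

>>> send_rows:
  xyz:
    - [0,0,5]
    - [0,0,10]
    - [0,0,14]
    - [0,0,18]
    - [0,0,20]
    - [0,0,20]
    - [0,0,20]
    - [0,0,20]
    - [0,0,20]
    - [0,0,20]
  dr:
    - [0,0,0]
    - [0,0,0]
    - [0,0,0]
    - [0,0,0]
    - [0,0,0]
    - [0,0,0]
    - [0,0,0]
    - [0,0,0]
    - [0,0,0]
    - [0,0,0]

```text
time: 35.02
position: [0.5145, 0.0929, 0.0512]
tool_rot: [1.987, 2.433, 0.0]
ft_force: [0.9, 0.2, -1.9]
grip_width: 0.369
grip_force: 20.0
```

```bash
python3 - <<'E'
from h import *
go(.5134,.0956,.029,YAW)
I=get_image('side');cv2.imwrite('pics/g11.png',cv2.resize(I[130:280,180:340,::-1],None,fx=4,fy=4))
E
```

```text
pos [0.5145 0.0929 0.0512] t 35.02 shift [2.9, -0.6, 22.2] dr [[0.001, 0.0, -0.005], [0.0, -0.001, 3.137]] j1,j7 [ 0.46 -0.25]
```

View pics/g11.png

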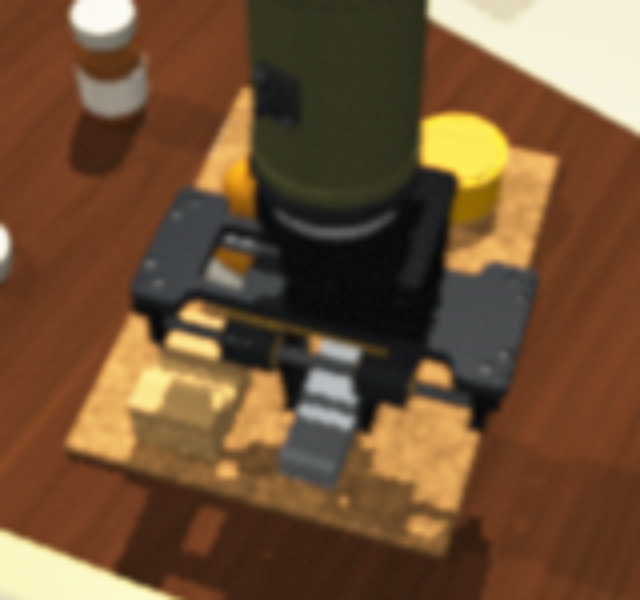

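>>> send_rows:
  xyz:
    - [2.5,-0.5,5]
    - [2.5,-0.5,10]
    - [2.5,-0.5,14]
    - [2.5,-0.5,17]
    - [2.5,-0.5,19]
    - [2.5,-0.5,20]
    - [2.5,-0.5,20]
    - [2.5,-0.5,20]
    - [2.5,-0.5,20]
    - [2.5,-0.5,20]
  dr:
    - [0,0,-0.005]
    - [0,0,-0.005]
    - [0,0,-0.005]
    - [0,0,-0.005]
    - [0,0,-0.005]
    - [0,0,-0.005]
    - [0,0,-0.005]
    - [0,0,-0.005]
    - [0,0,-0.005]
    - [0,0,-0.005]

```text
time: 35.9
position: [0.5136, 0.0952, 0.0312]
tool_rot: [1.981, 2.438, 0.0]
ft_force: [0.6, 0.1, -1.5]
grip_width: 0.366
grip_force: 20.0
```

>>> send_rows:
  xyz:
    - [0,0,0.5]
    - [0,0,1]
    - [0,0,1.5]
    - [0,0,2]
    - [0,0,2.5]
    - [0,0,2.5]
    - [0,0,2.5]
    - [0,0,2.5]
    - [0,0,2.5]
    - [0,0,2.5]
  dr:
    - [0,0,0]
    - [0,0,0]
    - [0,0,0]
    - [0,0,0]
    - [0,0,0]
    - [0,0,0]
    - [0,0,0]
    - [0,0,0]
    - [0,0,0]
    - [0,0,0]

```text
time: 36.73
position: [0.5134, 0.0952, 0.029]
tool_rot: [1.981, 2.438, -0.001]
ft_force: [-3.2, -0.6, 5.2]
grip_width: 0.367
grip_force: 20.0
```

Contact at the expected height; release (opening limited so the rear finger keeps clear of the block) and rise.

>>> send_rows:
  xyz:
    - [0,0,-1]
    - [0,0,-1]
    - [0,0,-1]
    - [0,0,-1]
    - [0,0,-1]
    - [0,0,-5]
    - [0,0,-25]
    - [0,0,-60]
    - [0,0,-100]
    - [0,0,-130]
  dr:
    - [0,0,0]
    - [0,0,0]
    - [0,0,0]
    - [0,0,0]
    - [0,0,0]
    - [0,0,0]
    - [0,0,0]
    - [0,0,0]
    - [0,0,0]
    - [0,0,0]
  jaw: 50

```text
time: 37.57
position: [0.5138, 0.0959, 0.1612]
tool_rot: [1.979, 2.438, 0.002]
ft_force: [1.3, -0.1, -0.1]
grip_width: 0.575
grip_force: 0.0
```

>>> send_rows:
  xyz:
    - [0,0,-15]
    - [-40,0,-30]
    - [-80,0,-30]
    - [-120,0,-30]
    - [-160,0,-30]
    - [-200,0,-30]
    - [-240,0,-30]
    - [-280,0,-30]
    - [-320,0,-30]
    - [-350,0,-30]
  dr:
    - [0,0,0]
    - [0,0,0]
    - [0,0,0]
    - [0,0,0]
    - [0,0,0]
    - [0,0,0]
    - [0,0,0]
    - [0,0,0]
    - [0,0,0]
    - [0,0,0]

```text
time: 38.4
position: [0.5847, -0.2518, 0.1884]
tool_rot: [1.984, 2.435, -0.002]
ft_force: [0.1, -0.5, -1.1]
grip_width: 0.577
grip_force: 0.0
```

```bash
python3 - <<'E'
from m2 import *
I={n:get_image(n) for n in C}
cv2.imwrite('pics/g12.png',np.hstack([cv2.resize(I['side'][120:270,180:340,::-1],(400,375)),cv2.resize(I['top'][140:260,185:313,::-1],(400,375))]))
inv=lambda p:(np.array([[np.cos(YAW),np.sin(YAW)],[-np.sin(YAW),np.cos(YAW)]])@(np.array(p)-BC)*1000).round(1)
for n in C:
    w=1.5 if n=='side' else 1
    c=con(n,I[n],(95,5,60),(150,120,245),(.5134,.0952,.02),20*w);r=cv2.minAreaRect(C[n].plane(c,.028)[:,:2].astype(np.float32));print('stone',n,inv(r[0]),np.round(r[1],4),round(r[2]-np.degrees(YAW),1))
    c=con(n,I[n],(20,150,120),(34,255,255),(.5335,-.105,.03),16*w);print('tin',n,inv(C[n].plane([cen(c)],.028)[0,:2]))
    c=con(n,I[n],(0,0,110),(179,45,255),(.6334,-.0837,.038),17*w);print('bowl',n,inv(C[n].plane([cen(c)],.036)[0,:2]))
    c=con(n,I[n],(18,70,130),(24,200,255),(.5925,.1121,.035),18*w);r=cv2.minAreaRect(C[n].plane(c,.043)[:,:2].astype(np.float32));print('block',n,inv(r[0]),np.round(r[1],4))
E
```

```text
stone side [-33.1 108.6] [0.0294 0.0926] 0.4
tin side [-50.  -99.4]
bowl side [  51.6 -100.3]
block side [ 48.2 119.1] [0.0561 0.0383]
stone top [-33.3 102.3] [0.0301 0.0872] 0.8
tin top [-74.5 -88.7]
bowl top [  50.3 -100.8]
block top [ 48.2 115. ] [0.054  0.0389]
```

View pics/g12.png

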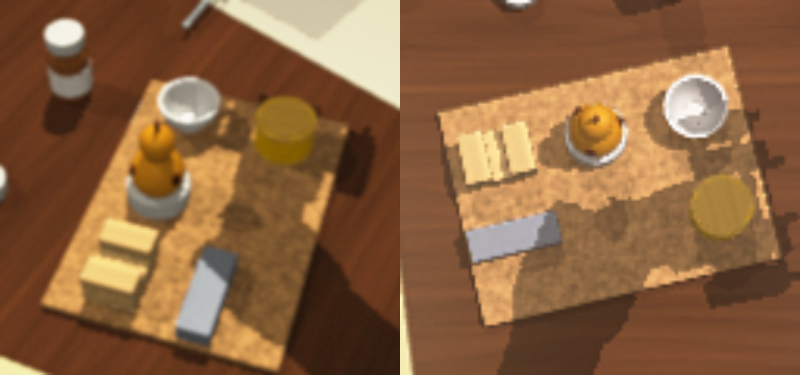

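```bash
python3 -c "
from bench import *
print(close_job())"
```

```text
the job is handed in; nothing more can be done
None
```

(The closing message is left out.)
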